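# Lift the hot lid off the test kiln with the lid lifter

## Task

Take the lid lifter from its bracket, hook it under the loop of the hot kiln lid at the point where the lid balances, and lift the lid clear of the kiln, keeping it level all the way. Set it gently, centred, on the two firebricks, unhook, and hang the lifter back in its bracket. Never force the lid with the hook, keep the gripper and arm off the hot lid and kiln, and leave the pots around alone.

Things in the scene. Friction and masses are not known exactly. Their poses are not given: they have to be found in the camera images.
- kiln: Fixed round test kiln in a steel jacket, 257 mm across, on the bench; origin on its axis at bench level, z up. Its flat rim (88 to 128 mm from the axis) is 100 mm above the bench. A control box on its -x side stays below 80 mm. Hot: the gripper and arm must not touch it.
- lid: Loose hot round lid, 260 mm across, 0.66 to 0.96 kg. Origin: centre of the flange's underside, which lies on the kiln rim; z up. Flange 28 mm thick; below it a tapered plug, 168 to 148 mm across, 14 mm deep, sits in the kiln's 176 mm mouth. On top a loop in the y-z plane and a vent cover at +y. Hanging, it tips 1.4 degrees per mm that the hook is off the balance point; level is within 3 degrees.
- loop (a point): Middle of the loop's straight level top bar (centre of the 10 mm round bar), at x = 0, y = 0, z = 63 mm of the lid; axes as the lid's. The bar runs along y, straight from -43 to +43 mm; legs at y = -50 and +50 mm. 30 mm is free between the bar and the lid's top. The hook must not push or pull on it with more than 15 N.
- underbar (a point): Underside of the bar at its middle. The lid does not balance here: the balance point lies along the bar, 7 to 38 mm from here towards +y (the vent cover), different each time. Find it by short trial pulls of a few mm: hooked short of it the -y edge rises first, hooked beyond it the +y edge, at it both rise together.
- cover (a point): Top centre of the vent cover on the lid, 60 mm in x, 48 mm in y, 12 mm thick, with a knob 12 mm high. It slides stiffly along the lid's y, from 80 to 100 mm off the lid's centre, and stays where it is. Its weight (0.06 to 0.36 kg) is not known and moves the lid's balance point.
- lid_rest: Fixed pair of pale firebricks lying side by side with a 10 mm gap, together 230 mm in x by 238 mm in y; origin on the bench under their centre, top 64 mm above the bench. The lid's plug rests on them (lid origin then 78 mm above the bench). Soft: never load them with over 20 N.
- stand: Fixed bracket stand of the lifter: base 90 x 80 x 10 mm, back post 36 mm wide at x = -44 mm, 124 mm high, and a fork of two 8 mm bars along x (19 mm gap, tops at 120 mm) from the post to x = 34 mm, where the tips turn up to 126 mm; open towards +x. Origin on the bench, below the place where the shank hangs.
- fork (a point): Point midway between the fork bars, level with their tops, 120 mm above the bench over the stand's origin: the lifter's origin hangs here, give or take 6 mm along x. Axes as the stand's. To take the lifter out raise it 10 mm over the tips and draw it along +x until clear; to hang it, the reverse.
- lifter: Loose lid lifter, 0.22 kg, hanging upright in the fork by its heat guard, a disc 52 mm across, 3 mm thick. Origin: underside of the guard on the shank axis, z up. Below it a 9 mm round shank, then a J hook in the x-z plane pointing to +x, open upwards: lowest point z = -84 mm, upturned tip at x = 27.5 mm with its top at z = -65 mm.
- grip (a point): Grasp point of the lifter's handle, a square wooden bar 28 x 28 mm, upright, faces square to the lifter's x and y, from 47 mm below to 29 mm above this point (a brass button to 33 mm above). It is 50 mm above the lifter's origin.
- saddle (a point): Middle of the hook's inside floor, where the loop's bar comes to lie: x = 13.5 mm, z = -75 mm of the lifter; axes as the lifter's. The floor is flat for 7 mm to either side along x, then rises to the shank and to the upturned tip, which stands 10 mm above the floor. The hook is of 9 mm round rod.
- vase: Waisted terracotta vase, 100 mm wide, 135 mm tall, origin under its centre. Leave alone.
- cup: White cup, 76 mm wide, 75 mm tall; origin under its centre. Leave alone.
- dish: Terracotta bowl, 130 mm wide, 45 mm tall; origin under its centre. Leave alone.
Mind the look-alikes: they are no part of the job. What is shaped like the lifter but blue or turquoise is not meant.

How it is judged (in metres and radians):
On the way, in this order (a step that is already met when the one before it is completed fails the run):
1. the lid hangs level (within 3 degrees) from the lifter's hook, clear of the kiln (height (world z) of lid above 0.122 m and angle between lid's own z axis and vertical below 0.0525 rad and contact force between lifter and lid above 3 N and contact force between lid and kiln below 0.1 N), for 0.8 s.
2. the lid lies centred on the firebricks and the lifter is unhooked from it (horizontal distance between lid and lid_rest below 0.035 m and height (world z) of lid below 0.082 m and angle between lid's own z axis and vertical below 0.03 rad and contact force between lid and lid_rest above 3 N and contact force between lifter and lid below 0.05 N and (x of saddle in the frame of lid below -0.03 m or x of saddle in the frame of lid above 0.03 m or z of saddle in the frame of lid above 0.08 m)), for 0.2 s.
At the end, for the whole second after the job is handed in: The lid lies level (within 1.7 degrees) and at rest on the two firebricks, its centre within 35 mm of theirs; the lifter hangs upright and at rest in the fork, let go, its guard within 20 mm of the hanging point (horizontal distance between lid and lid_rest below 0.035 m and height (world z) of lid between 0.074 and 0.082 m and angle between lid's own z axis and vertical below 0.03 rad and linear speed of lid below 0.02 m/s and distance between lifter and fork below 0.02 m and angle between lifter's own z axis and vertical below 0.08 rad and linear speed of lifter below 0.03 m/s and contact force between lifter and stand above 0.8 N); the robot touches nothing.
It fails at once if the lid tips more than 5 degrees from level (angle between lid's own z axis and vertical above 0.087 rad).
It fails at once if the lifter pushes or pulls on the lid with more than 15 N (contact force between lifter and lid above 15 N).
It fails at once if the lid is set down hard: more than 20 N on the bricks (contact force between lid and lid_rest above 20 N).
It fails at once if the gripper or arm touches the hot lid or kiln (contact force between any of the fingers, the arm and lid above 0.5 N or contact force between any of the fingers, the arm and kiln above 0.5 N).
It fails at once if a pot nearby is moved more than 20 mm or tipped (distance of any of vase, cup, dish from where it was at the start of the episode above 0.02 m or angle between any of vase, cup, dish's own z axis and vertical above 0.3 rad).
It also fails if it takes over 72 s, if anything falls off the work surface, if the arm or the gripper's body presses on something with over 40 N, if the wrist force passes 120 N, or if a joint passes its speed limit or range.

## Robot

A 6-joint arm with a two-finger parallel gripper is mounted at the origin on the work surface. World frame = base frame: x ahead of the robot, y to its left, z up, the work surface at z = 0. Lengths are in mm, angles in rad, forces in N, time in s.
With the tool pointing down it reaches from about 350 to 875 mm from the base axis. Payload 4.2 kg.
Tool frame: the origin (TCP) lies on the mounting face of the last link; the fingertips stand 173 mm ahead of it and the grasp point (between the pads) lies grip_point_offset ahead of it (grip_point_offset is the distance from the TCP to the grasp point, in mm); z points along the fingers, y is the line along which they close (so a half turn about z gives the same grasp; the last joint's range is limited). The gripper opens to 85 mm and grips with 20 to 120 N. Pads are 22 mm wide; open, the fingers measure 114 mm over their backs; the gripper's body (76 mm by 85 mm) begins 54 mm behind the grasp point. The pads swing forward as they close: fully open they stand 13 mm farther back than shut.
Start: joints at [1.412, 0.385, 0.008, 0, -1.194, -0.259], TCP at [253.561, 571.233, 404.712] pointing down, gripper open.
Joint ranges: [-3.14, 3.14], [-1.21, 2.06], [-1.07, 1.41], [-3.16, 2.05], [-2.99, -0.16], [-3.1, 3.1]. Speed limits (rad/s): [2.79, 2.79, 3.14, 3.14, 3.14, 3.14].

## Interface

Orientations are given as a unit quaternion [x, y, z, w].
In Python, from bench import read_state, get_image, job_done, recognise, place_of, grip_point_offset gives the robot as it stands. The module is installed in compiled form; this text tells all that it offers.
- The arm moves only by the tool carry_out, never from a script. Its arguments are lists of equal length, an entry for each row: "slide": the shift along the tool's x, y, z in m, a list of three; "roll": the turn about the tool's z in degrees; "claw": the finger opening in m, from 0 to 0.0854. A call has 1 to 8 rows; each row is the pose to reach, as a shift and turn from the pose commanded when the call began, along the tool's axes at that moment; what a row does not reach only later rows make up. A row lasts 1/8 s, in which the tool goes at most 62.5 mm and 10.7 degrees, less where a joint would pass 70% of its speed; a pose out of reach is approached as far as the arm can. A call with a gripper value outside its range is refused whole. The fingers move at their own pace and stop on an object; the grip force is fixed at half the most. Time passes only in rows, so rows that repeat a pose let the fingers close. It gives the time, the measured TCP pose, the force, the opening and the grip force at its end, in the units of the state.
- read_state(): the state, without advancing time (a new reading comes with each control period).
- get_image(name): name is "scene" or "side" or "wrist"; returns a dict with "img" (420x560x3 uint8, red, green, blue), "z_map" (420x560 float32, mm along the optical axis (not along the pixel's ray), 0 where there is no reading), "mtx" (3x3 intrinsics, pixels), "k1" (the pictures are not rectified: a ray, as slopes to the right and down, at radius r is drawn at 1 + k1 r^2 times it, then the intrinsics apply), "world_from_camera" (4x4, takes a point from camera to world coordinates); the wrist camera has in their place "T_tool_cam" (4x4, takes a point from camera to tool coordinates, whose origin is the TCP and whose axes are the flange's). Camera axes: x right, y up, looking along -z (the intrinsics and any distortion apply to the point x, -y, -z); pixel columns grow to the right and rows downward; lengths in mm; the calibration is good to about 2 mm. A picture is of the moment at which its call begins: read the wrist's pose just before it.
- job_done(): hands the job in; it is judged then, once.
Trained networks look in a picture, given as the dict that the camera call returned (one of the last four; its "shot" number tells which), for a name from the list of things; names that differ only in an ending like _2 or _b are one class to them, and where a whole thing is asked for, a point or a joint stands for the part that bears it (a point fixed in the world has none). Each returns a list of dicts, best first, with "conf" (0 to 1); they miss things now and then, are a little off and sometimes report something else, mostly with a low value. They report only what shows in the picture. A call takes as long as a camera call. They do not tell look-alikes from the thing itself.
- recognise(picture, thing): "at" ([column, row] in pixels, amid what is visible of it).
- place_of(picture, thing): "at" ([column, row] in pixels: a listed point, or the origin of a listed thing).
The state is a dict: "clock": time; "joints": joint angles; "joint_vel": joint speeds; "joint_efforts": joint torques, N m; "position": TCP position; "ee_rot": TCP orientation; "contact_force": force on the tool from outside, world axes, zero at the start; "wrist_torque": the same for the moment, N m; "gripper_width": finger opening in mm; "grasp_force": force on a finger pad.
Only numpy, scipy, OpenCV 4.12 (cv2) and the standard library are available. Lean on these libraries where they do the work, as an engineer would, in place of code of your own. Each camera call takes 0.05 s, during which the arm holds its last target. There are 200 camera calls.

## Working session

There is one attempt and no reset: what is moved stays moved. The work goes in short steps, Python scripts to look and compute and a tool call to move; the robot and the scene stay as the last step left them, time stands still between calls to the robot, and variables do not carry over. Pictures are saved under pics/ and viewed, at most 10 in all, crops included, and the job is handed in when it is done.

Besides the shell and the picture viewer there is one more tool, called after ">>>" by a JSON object that holds its "method" and its "body". carry_out: Moves the arm, as the interface text tells. Its arguments: {"type":"object","properties":{"slide":{"type":"array"},"roll":{"type":"array"},"claw":{"type":"array"}},"required":["slide","roll","claw"]}

```bash
mkdir -p pics
cat > h.py <<'E'
import numpy as np, cv2
from scipy.spatial.transform import Rotation as R
from bench import *
def Twc(p,st=None):
    if 'world_from_camera' in p: return np.array(p['world_from_camera'])
    st=st or read_state(); T=np.eye(4); T[:3,:3]=R.from_quat(st['ee_rot']).as_matrix(); T[:3,3]=st['position']
    return T@np.array(p['T_tool_cam'])
def ray(p,uv):
    K=np.array(p['mtx']); x=(uv[0]-K[0,2])/K[0,0]; y=(uv[1]-K[1,2])/K[1,1]
    rd=np.hypot(x,y); r=rd
    for _ in range(20): r=rd/(1+p['k1']*r*r)
    s=r/rd if rd>0 else 1
    return np.array([x*s,-y*s,-1.])
def at_depth(p,T,uv):
    u,v=int(round(uv[0])),int(round(uv[1])); z=p['z_map'][max(v-1,0):v+2,max(u-1,0):u+2]; z=z[z>0]
    if len(z)==0: return None
    return (T@np.append(ray(p,uv)*np.median(z),1))[:3]
def at_z(p,T,uv,h):
    d=T[:3,:3]@ray(p,uv); o=T[:3,3]; return o+d*(h-o[2])/d[2]
def cloud(p,T):
    H,W=p['z_map'].shape; K=np.array(p['mtx']); v,u=np.mgrid[:H,:W]
    n=cv2.undistortPoints(np.stack([u.ravel(),v.ravel()],1).astype(np.float64)[:,None],K,np.array([p['k1'],0,0,0.]))[:,0]
    z=p['z_map'].ravel(); c=np.stack([n[:,0]*z,-n[:,1]*z,-z],1)
    return (c@T[:3,:3].T+T[:3,3]).reshape(H,W,3)
E
python3 - <<'E'
from h import *
np.set_printoptions(precision=0,suppress=True)
H=dict(kiln=0,lid=None,loop=None,cover=None,lid_rest=0,stand=0,fork=120,lifter=120,grip=170,vase=0,cup=0,dish=0)
st=read_state(); print(st['position'],st['ee_rot'],grip_point_offset)
out=[]
for n in ['scene','side']:
    p=get_image(n); T=Twc(p); print(n,T[:3,3]); out.append(p['img'])
    cv2.imwrite(f'pics/{n}.png',p['img'][:,:,::-1])
    for k,h in H.items():
        for d in place_of(p,k)[:3]:
            h2={'lid':100,'loop':163,'cover':140}.get(k,h)
            print(k,round(d['conf'],2),np.array(d['at']),'z',h2,at_z(p,T,d['at'],h2),'dep',at_depth(p,T,d['at']))
E
```

```text
[253. 571. 404.] [ 1. -0. -0.  0.] 154.70000000000002
scene [931. 772. 774.]
kiln 0.59 [196. 220.] z 0 [ 571. -233.    0.] dep [ 615. -110.   95.]
lid 0.94 [193. 194.] z 100 [ 573. -220.  100.] dep [ 600. -145.  151.]
loop 0.57 [195. 172.] z 163 [ 557. -228.  163.] dep [ 539. -277.  133.]
cover 0.75 [194. 199.] z 140 [ 603. -136.  140.] dep [ 602. -138.  139.]
cover 0.67 [193. 193.] z 140 [ 594. -163.  140.] dep [ 598. -150.  149.]
lid_rest 0.66 [276. 330.] z 0 [593. 234.   0.] dep [620. 277.  62.]
lid_rest 0.42 [281. 248.] z 0 [432.  10.   0.] dep [437.  18.   8.]
stand 0.65 [280. 251.] z 0 [439.  17.   0.] dep [445.  26.  10.]
fork 0.95 [280. 214.] z 120 [438.  17. 120.] dep [451.  37. 137.]
lifter 0.91 [443. 286.] z 120 [297. 411. 120.] dep [220. 368.  41.]
lifter 0.87 [283. 213.] z 120 [429.  16. 120.] dep [442.  36. 137.]
lifter 0.77 [284. 181.] z 120 [ 343. -112.  120.] dep [ 269. -223.   38.]
grip 0.9 [465. 298.] z 170 [336. 481. 170.] dep [198. 414.  31.]
grip 0.82 [379. 264.] z 170 [404. 327. 170.] dep [282. 224.  31.]
grip 0.58 [282. 200.] z 170 [438.  26. 170.] dep [445.  
[... 686 characters left out ...]
 120.] dep [560. 400.  36.]
lifter 0.9 [241. 294.] z 120 [ 271. -303.  120.] dep [ 273. -236.   31.]
lifter 0.88 [283. 203.] z 120 [444.  35. 120.] dep [439.  10. 143.]
lifter 0.83 [242. 197.] z 120 [313.  89. 120.] dep [318. 190.  32.]
grip 0.7 [232. 199.] z 170 [280.  29. 170.] dep [283. 194.  25.]
grip 0.61 [227. 290.] z 170 [ 236. -324.  170.] dep [ 233. -218.   32.]
grip 0.55 [282. 194.] z 170 [437.  25. 170.] dep [435.  11. 183.]
vase 0.61 [296. 153.] z 0 [570. 459.   0.] dep [556. 395.  48.]
cup 0.82 [260. 158.] z 0 [419. 452.   0.] dep [414. 405.  35.]
dish 0.77 [310. 361.] z 0 [ 431. -467.    0.] dep [ 430. -470.    5.]
dish 0.28 [285. 208.] z 0 [466. 138.   0.] dep [443.   6. 124.]
```

Run:
```python
import cv2
a=cv2.imread('pics/scene.png');b=cv2.imread('pics/side.png')
c=cv2.hconcat([cv2.resize(a[140:300,150:350],(800,640))[:, :400*2]]);
cv2.imwrite('pics/crop1.png',cv2.resize(a[140:300,130:330],(750,600),interpolation=cv2.INTER_CUBIC))
```

```text
(no output)
```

View pics/scene.png

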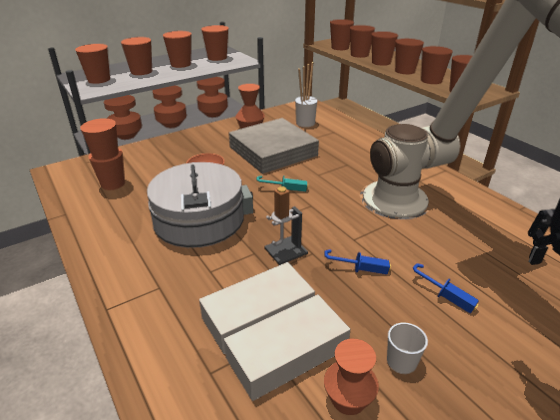

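View pics/crop1.png

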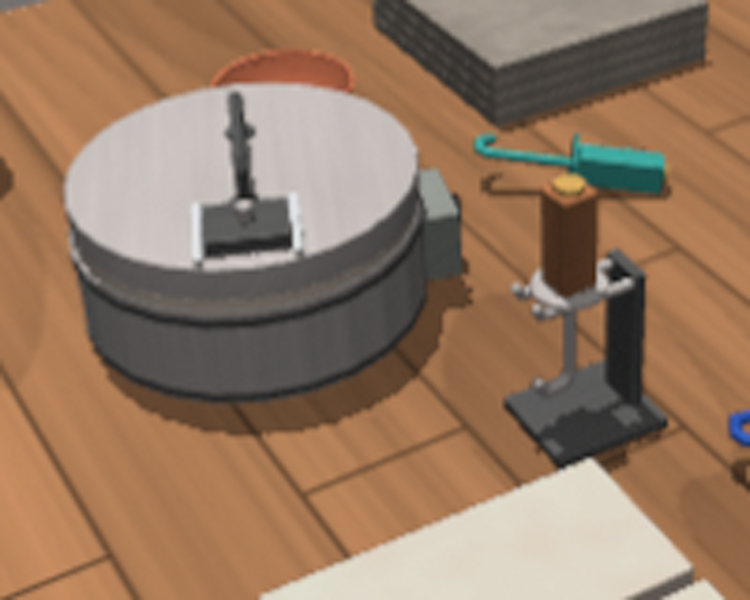

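View pics/side.png

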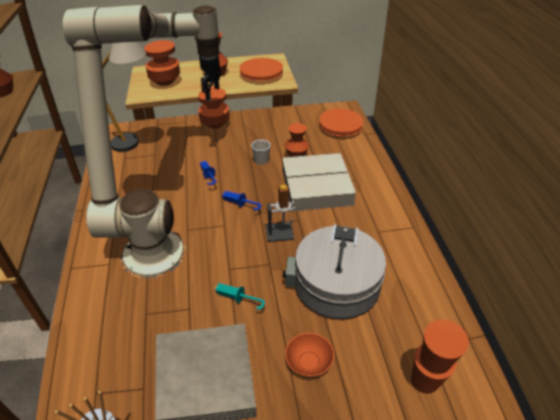

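Brown wooden lifter in the stand (scene ~[282,205], side ~[283,195]) is the one meant: it is upright in the fork. The blue ones (scene [358,263], [446,288]) and the turquoise one (scene [283,183]) lie on the bench as decoys, and the crop shows the brown handle with its brass button. The pale bricks are at scene [275,330]; the grey slab at [273,145] is no target. Now the geometry from the depth maps.

Run:
```python
from h import *
np.set_printoptions(precision=1,suppress=True)
for n in ['scene','side']:
    p=get_image(n); T=Twc(p); C=cloud(p,T); P=C[p['z_map']>0]
    def box(x0,x1,y0,y1,z0,z1):
        m=(P[:,0]>x0)&(P[:,0]<x1)&(P[:,1]>y0)&(P[:,1]<y1)&(P[:,2]>z0)&(P[:,2]<z1); return P[m]
    L=box(400,730,-380,-70,120,134); 
    (cx,cy),r=cv2.minEnclosingCircle(L[:,:2].astype(np.float32)); print(n,'lid',cx,cy,r,np.median(L[:,2]),len(L))
    b=box(400,730,-380,-70,153,180); print('bar',len(b),b.mean(0),np.linalg.svd((b-b.mean(0))[:,:2])[2][0],b[:,2].max())
    i=np.linalg.svd((b-b.mean(0))[:,:2])[2][0]; s=(b-b.mean(0))[:,:2]@i; print('bar extent',b[s.argmin()],b[s.argmax()])
    c=box(400,730,-380,-70,136,147); c=c[np.hypot(*(c[:,:2]-[600,-143]).T)<50]; print('cover',len(c),c.mean(0),cv2.minAreaRect(c[:,:2].astype(np.float32)))
    B=box(430,760,80,400,55,75); print('brick',np.median(B[:,2]),cv2.minAreaRect(B[:,:2].astype(np.float32)))
    h=box(400,480,-30,60,140,195); print('handle',len(h),h.mean(0),cv2.minAreaRect(h[:,:2].astype(np.float32)))
    h=box(400,480,-30,60,196,210); print('button',len(h),h.mean(0) if len(h) else 0)
    h=box(350,480,-50,80,20,116); h=h[h[:,0]<430]; print('post',len(h),h.mean(0),cv2.minAreaRect(h[:,:2].astype(np.float32)))
    h=box(340,540,-80,100,5,15);  print('base',len(h),h.mean(0),cv2.minAreaRect(h[:,:2].astype(np.float32)))
    h=box(350,540,-80,100,116,130); print('guard',len(h),h.mean(0),cv2.minAreaRect(h[:,:2].astype(np.float32)))
```

```text
scene lid 565.0787963867188 -225.0614471435547 131.60768127441406 126.33357869143157 3336
bar 79 [ 571.9 -210.2  163. ] [0.4 0.9] 168.42720100538247
bar extent [ 546.7 -264.7  162.7] [ 602.4 -142.   153. ]
cover 256 [ 599.4 -142.4  139.6] ((596.2847290039062, -150.27456665039062), (65.75154113769531, 60.43632888793945), 68.8625259399414)
brick 62.66611549032825 ((604.390380859375, 256.2301940917969), (284.94610595703125, 232.10589599609375), 88.30319213867188)
handle 278 [445.9  30.9 167.8] ((446.4911804199219, 29.810688018798828), (22.564529418945312, 35.194496154785156), 49.642635345458984)
button 72 [442.7  25.9 199.9]
post 293 [398.5  29.4  68.3] ((407.02728271484375, 25.567121505737305), (29.925886154174805, 40.37641525268555), 10.823892593383789)
base 606 [432.1  28.9   8.8] ((427.1970520019531, 23.143821716308594), (83.15074157714844, 91.52113342285156), 87.27130126953125)
guard 244 [435.2  29.2 121.7] ((433.0616149902344, 25.487476348876953), (88.2406997680664, 44.853885650634766), 0.2608485221862793)
side lid 564.2540283203125 -227.1149444580078 132.67349243164062 127.972969
[... 247 characters left out ...]
 68.56622314453125)
brick 63.68086672793129 ((576.8297119140625, 254.6956787109375), (289.36505126953125, 291.01934814453125), 89.56864929199219)
handle 144 [438.7  13.5 167.9] ((434.8436584472656, 15.916584014892578), (23.605112075805664, 38.58788299560547), 53.25224304199219)
button 55 [439.8  20.5 201.1]
post 84 [394.3  10.4  72.6] ((396.62274169921875, 16.531024932861328), (25.735057830810547, 45.841949462890625), 42.21841812133789)
base 456 [427.5  17.    9.7] ((440.55865478515625, 14.452621459960938), (199.3557891845703, 165.9095001220703), 4.1517333984375)
guard 159 [429.   16.5 123. ] ((431.8617248535156, 17.236255645751953), (42.75593185424805, 85.14356994628906), 87.13661193847656)
```

>>> {"method": "carry_out", "body": {"slide": [[0.3,0.3,-0.1],[0.3,0.3,-0.1],[0.3,0.3,-0.1],[0.3,0.3,-0.1],[0.3,0.3,-0.1],[0.3,0.3,-0.1],[0.3,0.3,-0.1],[0.3,0.3,-0.1]], "roll": [0,0,0,0,0,0,0,0], "claw": [0.0854,0.0854,0.0854,0.0854,0.0854,0.0854,0.0854,0.0854]}}

```text
clock: 2.4
position: [406.6, 172.1, 506.4]
ee_rot: [0.978, -0.21, 0.001, -0.001]
contact_force: [-0.9, 0.4, 0.4]
gripper_width: 85.6
grasp_force: 0.0
```

Run:
```python
from h import *
np.set_printoptions(precision=1,suppress=True)
st=read_state(); p=get_image('wrist'); T=Twc(p,st); print(st['position'],T[:3,3],np.array(p['T_tool_cam']))
P=cloud(p,T); z=p['z_map']>0; 
m=z&(P[...,2]>52)&(P[...,2]<72)&(P[...,0]>430)&(P[...,1]>80)&(P[...,0]<760)&(P[...,1]<400)
mm=cv2.morphologyEx(m.astype(np.uint8),cv2.MORPH_OPEN,np.ones((9,9)))>0
Q=P[mm]; print(len(Q),np.median(Q[:,2]),cv2.minAreaRect(Q[:,:2].astype(np.float32)))
for d in place_of(p,'lid_rest'): print(d,at_z(p,T,d['at'],0))
cv2.imwrite('pics/w1.png',p['img'][:,:,::-1])
```

```text
[406.6 172.1 506.4] [480.8 139.  475.2] [[ 0.   0.9  0.3 81.1]
 [ 1.  -0.  -0.  -0.2]
 [-0.   0.3 -0.9 31.4]
 [ 0.   0.   0.   1. ]]
27739 63.310920517937575 ((588.4212036132812, 234.63201904296875), (238.98182678222656, 199.7315216064453), 88.23870849609375)
{'at': [381.3, 72.4], 'conf': 0.68} [454.7   8.4   0. ]
```

View pics/w1.png

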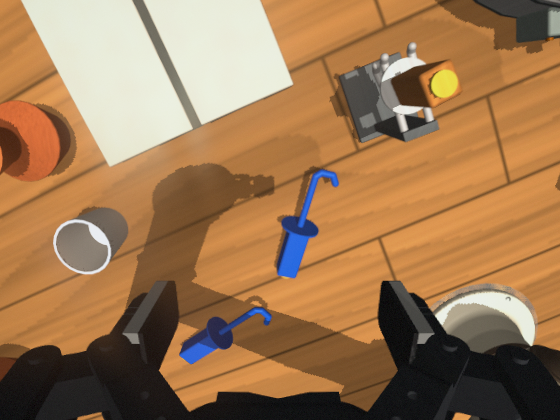

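```bash
cat >> h.py <<'E'
def go(xyz,yaw=None,st=None):
    """slide (m) and roll (deg) to bring TCP to xyz (mm), tool-x yaw (deg) with tool down"""
    st=st or read_state(); M=R.from_quat(st['ee_rot']).as_matrix()
    s=M.T@(np.array(xyz)-st['position'])/1000; cur=np.degrees(np.arctan2(M[1,0],M[0,0]))
    roll=None if yaw is None else (-(yaw-cur)+180)%360-180
    print('TCP',np.round(st['position'],1),'yaw',round(cur,1),'-> slide',np.round(s,4),'roll',roll, 'j',np.round(st['joints'],2))
E
python3 - <<'E'
from h import *
np.set_printoptions(precision=1,suppress=True)
st=read_state(); p=get_image('wrist'); T=Twc(p,st)
P=cloud(p,T); z=p['z_map']>0
def seg(z0,z1,x0=370,x1=520,y0=-60,y1=90):
    m=z&(P[...,2]>z0)&(P[...,2]<z1)&(P[...,0]>x0)&(P[...,1]>y0)&(P[...,0]<x1)&(P[...,1]<y1); return P[m]
for a,b in [(6,14),(115,130),(190,212),(140,195)]:
    q=seg(a,b); print(a,b,len(q),q.mean(0),cv2.minAreaRect(q[:,:2].astype(np.float32)))
q=seg(6,14); print(q[:,:2].min(0),q[:,:2].max(0))
for k,h in [('grip',170),('lifter',120),('fork',120),('stand',0)]:
    for d in place_of(p,k): print(k,d,at_z(p,T,d['at'],h))
go([441,21,430],0)
E
```

```text
6 14 2525 [431.7  38.1   9.4] ((426.97344970703125, 22.563854217529297), (80.14387512207031, 90.09390258789062), 87.82521057128906)
115 130 2078 [432.9  28.4 121.9] ((433.2216491699219, 26.00027084350586), (46.97092056274414, 88.03076171875), 84.66985321044922)
190 212 1517 [441.3  25.4 199.3] ((440.4985046386719, 23.39521026611328), (28.621004104614258, 28.60410499572754), 3.512423038482666)
140 195 987 [443.7  33.9 169.7] ((446.0063171386719, 30.890724182128906), (18.314739227294922, 36.91729736328125), 52.95230484008789)
[382.9 -18.5] [473.4  64.1]
grip {'at': [193.7, 343.9], 'conf': 0.76} [291.6 322.2 170. ]
grip {'at': [289.6, 253.7], 'conf': 0.75} [346.3 189.4 170. ]
grip {'at': [431.0, 81.1], 'conf': 0.63} [440.7  22.2 170. ]
grip {'at': [171.3, 30.8], 'conf': 0.54} [559.9 198.2 170. ]
lifter {'at': [221.5, 328.7], 'conf': 0.93} [266.9 310.4 120. ]
lifter {'at': [304.0, 224.3], 'conf': 0.84} [349.5 169.7 120. ]
lifter {'at': [411.2, 80.6], 'conf': 0.7} [442.1  20.1 120. ]
stand {'at': [377.7, 85.1], 'conf': 0.89} [440.9  20.4   0. ]
TCP [405.8 176.4 504.2] yaw -23.8 -> slide [0.1 0.1 0.1] roll -23.817593403973206 j [ 0.8  0.  -0.2 -0.  -1.3  0.4]
```

Run:
```python
from h import *
go([440.5,23,430],-90)
```

```text
TCP [405.8 176.4 504.2] yaw -23.8 -> slide [0.0938 0.1263 0.0743] roll 66.1824065960268 j [ 0.78  0.   -0.23 -0.   -1.34  0.38]
```

>>> {"method": "carry_out", "body": {"slide": [[0.0938,0.1263,0.0743],[0.0938,0.1263,0.0743],[0.0938,0.1263,0.0743],[0.0938,0.1263,0.0743],[0.0938,0.1263,0.0743],[0.0938,0.1263,0.0743],[0.0938,0.1263,0.0743],[0.0938,0.1263,0.0743]], "roll": [10,20,30,40,50,60,66.2,66.2], "claw": [0.0854,0.0854,0.0854,0.0854,0.0854,0.0854,0.0854,0.0854]}}

```text
clock: 3.75
position: [440.6, 22.6, 430.1]
ee_rot: [0.707, -0.707, -0.0, 0.0]
contact_force: [-0.8, 0.3, 0.0]
gripper_width: 85.4
grasp_force: 0.0
```

Run:
```python
from h import *
np.set_printoptions(precision=1,suppress=True)
st=read_state(); p=get_image('wrist'); T=Twc(p,st)
P=cloud(p,T); z=p['z_map']>0
def seg(z0,z1,x0=370,x1=520,y0=-60,y1=90):
    m=z&(P[...,2]>z0)&(P[...,2]<z1)&(P[...,0]>x0)&(P[...,1]>y0)&(P[...,0]<x1)&(P[...,1]<y1); return P[m]
for a,b in [(6,14),(115,130),(190,212),(196,201)]:
    q=seg(a,b); print(a,b,len(q),q.mean(0),cv2.minAreaRect(q[:,:2].astype(np.float32)))
for k,h in [('grip',170),('lifter',120),('fork',120),('stand',0)]:
    for d in place_of(p,k): print(k,d,at_z(p,T,d['at'],h))
cv2.imwrite('pics/w2.png',p['img'][:,:,::-1])
go([440.5,23,430],-90)
```

```text
6 14 3013 [427.5   4.5   9.4] ((426.9370422363281, 22.81631088256836), (80.2604751586914, 89.79252624511719), 87.66902160644531)
115 130 2733 [429.1  17.2 121.9] ((433.0539245605469, 19.161100387573242), (43.650840759277344, 86.7012939453125), 88.06925201416016)
190 212 2008 [440.5  20.4 199.4] ((440.49267578125, 22.700239181518555), (27.946640014648438, 28.038833618164062), 4.153875350952148)
196 201 1006 [440.4  20.  198. ] ((440.4316101074219, 22.747167587280273), (27.702260971069336, 27.92178726196289), 3.9893715381622314)
grip {'at': [274.8, 218.9], 'conf': 0.72} [442.2  21.8 170. ]
lifter {'at': [377.1, 302.8], 'conf': 0.89} [349.2 120.8 120. ]
lifter {'at': [277.9, 199.1], 'conf': 0.86} [440.   22.3 120. ]
stand {'at': [277.6, 167.9], 'conf': 0.57} [440.3  20.1   0. ]
TCP [440.5  22.1 430.4] yaw -90.1 -> slide [-0.  0.  0.] roll -0.057687573377734225 j [ 0.4  0.  -0.4  0.  -1.2 -0.4]
```

View pics/w2.png

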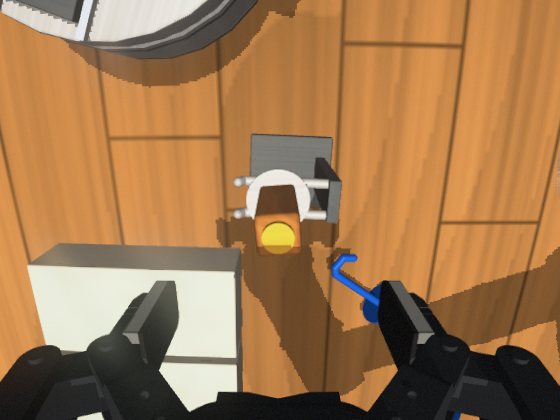

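>>> {"method": "carry_out", "body": {"slide": [[0,0,0.05],[0,0,0.1],[0,0,0.1055],[0,0,0.1055],[0,0,0.1055],[0,0,0.1055],[0,0,0.1055],[0,0,0.1055]], "roll": [-4,-4,-4,-4,-4,-4,-4,-4], "claw": [0.0854,0.0854,0.0854,0.0854,0.02,0.02,0.02,0.02]}}

```text
clock: 5.0
position: [440.7, 21.9, 325.7]
ee_rot: [0.731, -0.683, 0.0, -0.001]
contact_force: [-0.8, 0.4, 5.0]
gripper_width: 27.2
grasp_force: 58.9
```

>>> {"method": "carry_out", "body": {"slide": [[0,0,0],[0,0,0],[0,0,0]], "roll": [0,0,0], "claw": [0.02,0.02,0.02]}}

```text
clock: 5.38
position: [440.8, 21.9, 325.7]
ee_rot: [0.731, -0.683, 0.0, -0.0]
contact_force: [-2.1, 1.2, 6.0]
gripper_width: 27.4
grasp_force: 59.0
```

>>> {"method": "carry_out", "body": {"slide": [[0,0,-0.01],[0,0,-0.024],[0,0,-0.024],[0.005,-0.045,-0.024],[0.01,-0.0895,-0.024],[0.01,-0.0895,-0.06],[0.01,-0.0895,-0.11],[0.01,-0.0895,-0.11]], "roll": [0,0,0,0,0,0,0,0], "claw": [0.02,0.02,0.02,0.02,0.02,0.02,0.02,0.02]}}

```text
clock: 6.38
position: [531.4, 17.9, 438.2]
ee_rot: [0.731, -0.683, 0.002, -0.003]
contact_force: [-0.7, 0.1, -2.3]
gripper_width: 27.3
grasp_force: 60.3
```

Run:
```python
from h import *
np.set_printoptions(precision=1,suppress=True)
st=read_state(); print(st['contact_force'],st['wrist_torque'],st['gripper_width'])
a=np.radians(-22.5); ex=np.array([np.cos(a),np.sin(a)]); ey=np.array([-ex[1],ex[0]])
t=np.array([564.7,-226])+20*ey-75*ex; print(t)
go([*t,455],-112.5)
```

```text
[-0.7  0.1 -2.3] [ 0.  0. -0.] 27.268034182588607
[ 503.1 -178.8]
TCP [531.4  17.9 438.2] yaw -86.1 -> slide [ 0.2  0.  -0. ] roll 26.371601155218798 j [ 0.3  0.2 -0.2  0.  -1.2 -0.3]
```

>>> {"method": "carry_out", "body": {"slide": [[0.045,0.0096,-0.0168],[0.09,0.0192,-0.0168],[0.135,0.029,-0.0168],[0.18,0.038,-0.0168],[0.1944,0.0416,-0.0168],[0.1944,0.0416,-0.0168],[0.1944,0.0416,-0.0168]], "roll": [6,12,18,24,26.4,26.4,26.4], "claw": [0.02,0.02,0.02,0.02,0.02,0.02,0.02]}}

```text
clock: 7.25
position: [502.2, -178.2, 451.0]
ee_rot: [-0.556, 0.831, 0.001, -0.0]
contact_force: [0.9, -0.2, -2.0]
gripper_width: 27.2
grasp_force: 60.3
```

```bash
cat > lidm.py <<'E'
from h import *
np.set_printoptions(precision=2,suppress=True)
st=read_state(); p=get_image('wrist'); T=Twc(p,st); P=cloud(p,T); z=p['z_map']>0
def seg(z0,z1,x0=420,x1=710,y0=-380,y1=-70):
    m=z&(P[...,2]>z0)&(P[...,2]<z1)&(P[...,0]>x0)&(P[...,1]>y0)&(P[...,0]<x1)&(P[...,1]<y1); return P[m]
L=seg(120,134); q=L[:,:2]; print('top z',np.median(L[:,2]),len(L))
for k in [('loop',163),('lid',100),('cover',140),('saddle',165),('underbar',158)]:
    for d in place_of(p,k[0])[:2]: print(k,d,at_z(p,T,d['at'],k[1]),at_depth(p,T,d['at']))
b=seg(156,172); print('bar',len(b),b.mean(0)); 
cv2.imwrite('pics/w3.png',p['img'][:,:,::-1])
np.savez('w3.npz',P=P,z=p['z_map'])
go([0,0,0])
E
python3 lidm.py
```

```text
top z 127.37947528532709 59663
('loop', 163) {'at': [173.1, 180.2], 'conf': 0.63} [ 565.36 -227.57  163.  ] [ 563.85 -227.97  167.08]
('lid', 100) {'at': [189.5, 165.0], 'conf': 0.87} [ 568.01 -228.11  100.  ] [ 559.6  -230.28  127.65]
('cover', 140) {'at': [190.0, 268.6], 'conf': 0.67} [ 597.36 -148.71  140.  ] [ 596.65 -149.3   141.58]
('cover', 140) {'at': [279.3, 252.8], 'conf': 0.67} [ 518.69 -132.91  140.  ] [ 496.11 -189.58  271.79]
('saddle', 165) {'at': [260.8, 209.8], 'conf': 0.97} [ 513.78 -181.88  165.  ] [ 513.05 -183.1   169.36]
('saddle', 165) {'at': [399.7, 5.0], 'conf': 0.77} [ 374.97 -276.33  165.  ] [ 328.02 -287.69   40.22]
('underbar', 158) {'at': [175.6, 180.8], 'conf': 0.7} [ 565.65 -225.91  158.  ] [ 562.57 -226.8   166.47]
bar 2108 [ 557.63 -225.82  165.81]
TCP [ 502.2 -178.3  451.7] yaw -112.5 -> slide [0.03 0.53 0.45] roll None j [-0.04  0.2  -0.14 -0.   -1.24 -0.36]
```

View pics/w3.png

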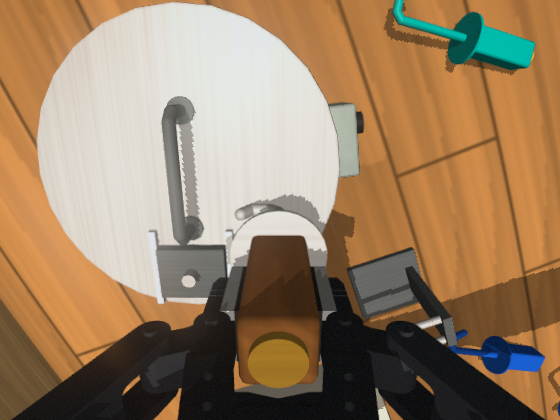

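Run:
```python
import numpy as np,cv2
np.set_printoptions(precision=2,suppress=True)
d=np.load('w3.npz'); P=d['P']; z=d['z']; m=np.zeros(z.shape,bool); m[95:245,150:200]=1
b=P[m&(P[...,2]>163)&(P[...,2]<172)]; c=np.median(b,0); v=np.linalg.svd((b-b.mean(0))[:,:2],full_matrices=False)[2][0]; v*=np.sign(v[1])
s=(b-b.mean(0))[:,:2]@v; print('bar',len(b),b.mean(0),np.percentile(b[:,2],95),'yaw',np.degrees(np.arctan2(v[1],v[0]))-90,s.min(),s.max(),'mid',b.mean(0)[:2]+v*(s.min()+s.max())/2)
# lid contour circle
L=(abs(P[...,2]-127.4)<5)&(z>0); L=cv2.morphologyEx(L.astype(np.uint8),cv2.MORPH_OPEN,np.ones((5,5)))
q=P[L>0][:,:2].astype(np.float32); q=q[np.hypot(*(q-[565,-227]).T)<150]; print(cv2.minEnclosingCircle(q))
m[:]=0; m[195:225,228:285]=1
h=P[m&(P[...,2]>150)&(P[...,2]<185)]; print('hook',len(h),h.mean(0),h.min(0),h.max(0))
v,u=np.nonzero(m&(P[...,2]>150)&(P[...,2]<185))
a=np.radians(-22.5);ex=np.array([np.cos(a),np.sin(a)]);ey=np.array([-ex[1],ex[0]])
g=(h[:,:2]-[502.2,-178.3]); X=g@ex; Y=g@ey
for lo in range(-5,35,4):
    k=(X>=lo)&(X<lo+4)
    if k.sum(): print(lo,k.sum(),np.median(Y[k]),np.percentile(h[k,2],[10,50,90]))
m[:]=0; m[330:390,240:312]=1
t=P[m&(P[...,2]>305)]; t2=P[m]; print('handletop',np.percentile(t2[:,2],[50,90]),np.median(t2,0))
```

```text
bar 1651 [ 563.41 -229.04  166.21] 167.97341453612609 yaw -21.80296663582989 -47.17663747728628 50.69631494175782 mid [ 564.07 -227.41]
((565.258544921875, -226.8988037109375), 129.91053771972656)
hook 406 [ 517.96 -185.57  172.44] [ 497.92 -191.75  165.07] [ 531.51 -178.65  180.97]
-5 9 -2.881659376419438 [172.09 172.98 176.62]
-1 24 -2.9994494485005436 [168.77 172.26 175.31]
3 29 -2.2165446550693875 [166.26 169.12 171.23]
7 39 -1.499932036412607 [166.66 168.85 169.86]
11 44 -1.0532347382919485 [166.68 168.56 170.08]
15 54 -0.4604714976732006 [167.26 168.9  170.29]
19 78 -0.4967728505344827 [168.5  172.27 175.84]
23 77 -0.6329654094994482 [172.98 177.39 179.42]
27 49 0.1012911989257097 [176.47 178.12 179.56]
31 3 0.9395682950599891 [175.52 175.55 175.85]
handletop [326.96 328.  ] [ 502.88 -178.37  326.96]
```

>>> {"method": "carry_out", "body": {"slide": [[0,0,0.015],[0,0,0.027],[0,0,0.027],[0,0,0.027]], "roll": [1.5,3,3,3], "claw": [0.02,0.02,0.02,0.02]}}

```text
clock: 8.05
position: [502.2, -179.0, 424.7]
ee_rot: [-0.533, 0.846, -0.0, -0.0]
contact_force: [1.4, -0.0, -2.8]
gripper_width: 27.4
grasp_force: 60.2
```

```bash
cat > tilt.py <<'E'
from h import *
np.set_printoptions(precision=2,suppress=True)
st=read_state(); p=get_image('wrist'); T=Twc(p,st); P=cloud(p,T); z=p['z_map']
c=np.array([564.8,-227.2]); a=np.radians(-21.8); ex=np.array([np.cos(a),np.sin(a)]); ey=np.array([-ex[1],ex[0]])
def lid(c=c,z0=128,w=9):
    X=(P[...,:2]-c)@ex; Y=(P[...,:2]-c)@ey
    m=(z>0)&(abs(P[...,2]-z0)<w)&(np.hypot(X,Y)<122)&(Y<60)&(abs(X)>14); A=np.stack([X[m],Y[m],np.ones(m.sum())],1); h=P[...,2][m]
    for _ in range(4):
        s=np.linalg.lstsq(A,h,rcond=None)[0]; r=h-A@s; k=abs(r)<2.5; A,h=A[k],h[k]
    print('lid n',len(h),'slope deg x %.2f y %.2f'%tuple(np.degrees(s[:2])),'z %.2f'%s[2],'z(-y130) %.2f z(+y130) %.2f'%(s[2]-130*s[1],s[2]+130*s[1]))
g=(P[...,:2]-st['position'][:2]); X=g@ex; Y=g@ey
k=(z>0)&(X>7)&(X<32)&(abs(Y)<9)&(P[...,2]>st['position'][2]-290)&(P[...,2]<st['position'][2]-262)
for lo in (7,12,17,22,27):
    j=k&(X>=lo)&(X<lo+5)
    if j.sum(): print('hook',lo,j.sum(),'Y %.1f'%np.median(Y[j]),np.percentile(P[...,2][j],[10,50,90]))
d=np.array(st['position'][:2])-c; print('axis in lid: x %.1f y %.1f'%(d@ex,d@ey),'TCP',np.array(st['position']),'F',np.array(st['contact_force']),'M',np.array(st['wrist_torque']),'t',st['clock'])
E
cat > t.py <<'E'
from tilt import *
lid()
E
python3 t.py
```

```text
hook 7 43 Y -2.7 [139.97 142.48 143.55]
hook 12 60 Y -1.9 [140.57 142.61 143.77]
hook 17 85 Y -2.0 [140.68 143.56 147.02]
hook 22 102 Y -2.4 [146.   150.57 152.84]
hook 27 55 Y -2.1 [149.66 151.74 153.26]
axis in lid: x -76.0 y 21.5 TCP [ 502.23 -179.    424.71] F [ 1.43 -0.02 -2.79] M [-0.05 -0.05 -0.01] t 8.05
lid n 50266 slope deg x -0.03 y -0.01 z 127.37 z(-y130) 127.40 z(+y130) 127.34
```

>>> {"method": "carry_out", "body": {"slide": [[0,-0.02,0],[0,-0.04,0],[0,-0.0625,0],[0,-0.0625,0],[0,-0.0625,0]], "roll": [0,0,0,0,0], "claw": [0.02,0.02,0.02,0.02,0.02]}}

```text
clock: 8.72
position: [558.1, -205.8, 424.7]
ee_rot: [-0.533, 0.846, 0.0, -0.0]
contact_force: [0.4, 0.4, -2.5]
gripper_width: 27.6
grasp_force: 60.2
```

```bash
python3 t.py
```

```text
hook 7 37 Y -2.6 [140.01 142.12 143.49]
hook 17 8 Y -2.1 [145.58 147.09 148.38]
hook 22 97 Y -2.2 [146.08 150.59 152.94]
hook 27 56 Y -1.9 [150.29 151.67 153.38]
axis in lid: x -14.2 y 17.4 TCP [ 558.09 -205.76  424.73] F [ 0.37  0.38 -2.53] M [-0.02  0.02 -0.01] t 8.725
lid n 53661 slope deg x -0.01 y -0.02 z 127.39 z(-y130) 127.45 z(+y130) 127.34
```

>>> {"method": "carry_out", "body": {"slide": [[-0.0066,0.0004,0],[-0.0066,0.0004,-0.01],[-0.0066,0.0004,-0.013],[-0.0066,0.0004,-0.015],[-0.0066,0.0004,-0.0165],[-0.0066,0.0004,-0.018],[-0.0066,0.0004,-0.0195],[-0.0066,0.0004,-0.0195]], "roll": [0,0,0,0,0,0,0,0], "claw": [0.02,0.02,0.02,0.02,0.02,0.02,0.02,0.02]}}

```text
clock: 9.78
position: [560.5, -199.6, 443.2]
ee_rot: [-0.533, 0.846, 0.001, -0.001]
contact_force: [0.4, 0.3, -11.1]
gripper_width: 27.7
grasp_force: 59.7
```

```bash
python3 t.py
```

```text
hook 7 68 Y -5.2 [165.   169.78 171.21]
hook 12 68 Y -5.0 [168.89 170.65 171.6 ]
hook 17 80 Y -2.3 [160.87 164.64 167.84]
hook 22 92 Y -2.2 [165.69 169.7  171.58]
hook 27 40 Y -2.3 [168.05 169.96 171.46]
axis in lid: x -14.2 y 24.1 TCP [ 560.52 -199.57  443.21] F [  0.42   0.28 -11.12] M [ 0.12  0.19 -0.02] t 9.775
lid n 50403 slope deg x -0.75 y -1.84 z 131.76 z(-y130) 135.92 z(+y130) 127.59
```

>>> {"method": "carry_out", "body": {"slide": [[0,0,0.002],[0,0,0.004],[0,0,0.008],[-0.008,0.0005,0.008],[-0.008,0.0005,0.005],[-0.008,0.0005,0.003],[-0.008,0.0005,0.001],[-0.008,0.0005,0.001]], "roll": [0,0,0,0,0,0,0,0], "claw": [0.02,0.02,0.02,0.02,0.02,0.02,0.02,0.02]}}

```text
clock: 10.82
position: [563.8, -192.2, 442.4]
ee_rot: [-0.533, 0.846, 0.001, -0.001]
contact_force: [1.5, -0.8, -10.5]
gripper_width: 27.3
grasp_force: 59.9
```

```bash
python3 t.py
```

```text
hook 7 64 Y -5.6 [167.75 169.24 170.46]
hook 12 66 Y -5.2 [167.12 169.28 170.52]
hook 17 84 Y -1.8 [158.92 162.28 165.51]
hook 22 101 Y -2.1 [164.36 168.69 170.8 ]
hook 27 44 Y -1.7 [167.56 169.32 170.97]
axis in lid: x -13.9 y 32.1 TCP [ 563.78 -192.22  442.42] F [  1.48  -0.83 -10.53] M [ 0.1  -0.41  0.01] t 10.825
lid n 51473 slope deg x 0.83 y 0.75 z 129.90 z(-y130) 128.20 z(+y130) 131.60
```

>>> {"method": "carry_out", "body": {"slide": [[0,0,0.002],[0,0,0.004],[0,0,0.007],[0.003,-0.0002,0.007],[0.003,-0.0002,0.003],[0.003,-0.0002,0.0015],[0.003,-0.0002,0],[0.003,-0.0002,0]], "roll": [0,0,0,0,0,0,0,0], "claw": [0.02,0.02,0.02,0.02,0.02,0.02,0.02,0.02]}}

```text
clock: 11.88
position: [562.6, -194.9, 442.0]
ee_rot: [-0.533, 0.846, 0.001, -0.001]
contact_force: [-0.9, 0.3, -10.7]
gripper_width: 27.2
grasp_force: 59.8
```

```bash
python3 t.py
```

```text
hook 7 69 Y -5.5 [165.53 168.88 170.19]
hook 12 69 Y -5.0 [167.26 168.91 170.12]
hook 17 83 Y -2.1 [159.22 162.45 166.07]
hook 22 93 Y -2.5 [164.45 168.69 170.28]
hook 27 41 Y -2.4 [166.88 168.95 170.25]
axis in lid: x -14.1 y 29.1 TCP [ 562.55 -194.93  442.02] F [ -0.94   0.31 -10.72] M [0.05 0.12 0.03] t 11.875
lid n 51221 slope deg x 0.77 y -0.02 z 129.85 z(-y130) 129.89 z(+y130) 129.81
```

>>> {"method": "carry_out", "body": {"slide": [[0,0,-0.001],[0,0,-0.002],[0,0,-0.003],[0,0,-0.003],[0,0,-0.003],[0,0,-0.003]], "roll": [0,0,0,0,0,0], "claw": [0.02,0.02,0.02,0.02,0.02,0.02]}}

```text
clock: 12.68
position: [562.8, -195.0, 446.2]
ee_rot: [-0.533, 0.846, 0.0, -0.0]
contact_force: [-0.6, -0.9, -10.4]
gripper_width: 27.5
grasp_force: 59.8
```

```bash
python3 t.py
```

```text
hook 7 65 Y -4.9 [162.92 172.66 173.88]
hook 12 69 Y -5.0 [172.63 173.67 174.4 ]
hook 17 79 Y -2.4 [163.7 166.9 171.3]
hook 22 98 Y -2.3 [166.78 171.99 174.29]
hook 27 54 Y -1.9 [171.27 173.35 174.78]
axis in lid: x -13.8 y 29.1 TCP [ 562.82 -195.05  446.15] F [ -0.56  -0.93 -10.38] M [ 0.05  0.12 -0.05] t 12.675
lid n 51183 slope deg x -0.05 y -0.06 z 134.02 z(-y130) 134.17 z(+y130) 133.88
```

>>> {"method": "carry_out", "body": {"slide": [[0,0,-0.002],[0,0,-0.006],[0,0,-0.012],[0,0,-0.019],[0,0,-0.026],[0,0,-0.032],[0,0,-0.036],[0,0,-0.038]], "roll": [0,0,0,0,0,0,0,0], "claw": [0.02,0.02,0.02,0.02,0.02,0.02,0.02,0.02]}}

```text
clock: 13.72
position: [562.8, -195.1, 484.5]
ee_rot: [-0.533, 0.846, -0.0, 0.0]
contact_force: [0.4, 0.1, -10.4]
gripper_width: 27.8
grasp_force: 59.8
```

Run:
```python
from tilt import *
lid(z0=172)
for n in ['scene']:
    q=get_image(n); T2=Twc(q); Q=cloud(q,T2); m=(q['z_map']>0)&(abs(Q[...,2]-64)<4)&(Q[...,0]>430)&(Q[...,1]>80)&(Q[...,0]<760)&(Q[...,1]<370)
    mm=cv2.morphologyEx(m.astype(np.uint8),cv2.MORPH_OPEN,np.ones((7,7)))>0; B=Q[mm]; print(np.median(B[:,2]),cv2.minAreaRect(B[:,:2].astype(np.float32)))
```

```text
hook 7 62 Y -4.8 [201.73 210.36 211.99]
hook 12 72 Y -5.0 [211.24 211.98 212.92]
hook 17 76 Y -2.2 [201.79 205.86 209.83]
hook 22 102 Y -2.6 [205.19 210.07 212.67]
hook 27 54 Y -2.0 [209.65 211.78 212.93]
axis in lid: x -13.8 y 29.1 TCP [ 562.82 -195.07  484.48] F [  0.37   0.13 -10.39] M [0.04 0.09 0.1 ] t 13.725
lid n 51195 slope deg x -0.08 y -0.03 z 172.35 z(-y130) 172.42 z(+y130) 172.28
62.80879638730761 ((603.8455810546875, 234.5329132080078), (239.63539123535156, 230.9157257080078), 88.73145294189453)
```

>>> {"method": "carry_out", "body": {"slide": [[-0.0019,0.0007,-0.001],[-0.0056,0.0021,-0.003],[-0.0112,0.0043,-0.006],[-0.0187,0.0071,-0.01],[-0.0281,0.0106,-0.014],[-0.0393,0.0149,-0.017],[-0.0524,0.0199,-0.019],[-0.0673,0.0255,-0.02]], "roll": [0,0,0,0,0,0,0,0], "claw": [0.02,0.02,0.02,0.02,0.02,0.02,0.02,0.02]}}

```text
clock: 14.82
position: [568.9, -122.2, 504.4]
ee_rot: [-0.533, 0.846, 0.0, 0.0]
contact_force: [-0.3, 0.4, -10.4]
gripper_width: 27.7
grasp_force: 59.9
```

Run:
```python
import numpy as np
for s in ([18]+[20]*7,[20]*6+[18,16],[14,13,12,11,10,9,6,4]):
    c=np.cumsum(s); print([[round(-.000935*k,4),round(.0003546*k,4),0] for k in c])
```

```text
[[np.float64(-0.0168), np.float64(0.0064), 0], [np.float64(-0.0355), np.float64(0.0135), 0], [np.float64(-0.0542), np.float64(0.0206), 0], [np.float64(-0.0729), np.float64(0.0277), 0], [np.float64(-0.0916), np.float64(0.0348), 0], [np.float64(-0.1103), np.float64(0.0418), 0], [np.float64(-0.129), np.float64(0.0489), 0], [np.float64(-0.1477), np.float64(0.056), 0]]
[[np.float64(-0.0187), np.float64(0.0071), 0], [np.float64(-0.0374), np.float64(0.0142), 0], [np.float64(-0.0561), np.float64(0.0213), 0], [np.float64(-0.0748), np.float64(0.0284), 0], [np.float64(-0.0935), np.float64(0.0355), 0], [np.float64(-0.1122), np.float64(0.0426), 0], [np.float64(-0.129), np.float64(0.0489), 0], [np.float64(-0.144), np.float64(0.0546), 0]]
[[np.float64(-0.0131), np.float64(0.005), 0], [np.float64(-0.0252), np.float64(0.0096), 0], [np.float64(-0.0365), np.float64(0.0138), 0], [np.float64(-0.0468), np.float64(0.0177), 0], [np.float64(-0.0561), np.float64(0.0213), 0], [np.float64(-0.0645), np.float64(0.0245), 0], [np.float64(-0.0701), np.float64(0.0266), 0], [np.float64(-0.0739), np.float64(0.028), 0]]
```

>>> {"method": "carry_out", "body": {"slide": [[-0.0168,0.0064,0],[-0.0355,0.0135,0],[-0.0542,0.0206,0],[-0.0729,0.0277,0],[-0.0916,0.0348,0],[-0.1103,0.0418,0],[-0.129,0.0489,0],[-0.1477,0.056,0]], "roll": [0,0,0,0,0,0,0,0], "claw": [0.02,0.02,0.02,0.02,0.02,0.02,0.02,0.02]}}

```text
clock: 15.82
position: [582.1, 35.4, 504.2]
ee_rot: [-0.533, 0.846, -0.0, 0.0]
contact_force: [-0.1, -0.1, -10.7]
gripper_width: 27.0
grasp_force: 59.8
```

>>> {"method": "carry_out", "body": {"slide": [[-0.0187,0.0071,0],[-0.0374,0.0142,0],[-0.0561,0.0213,0],[-0.0748,0.0284,0],[-0.0935,0.0355,0],[-0.1122,0.0426,0],[-0.129,0.0489,0],[-0.144,0.0546,0]], "roll": [0,0,0,0,0,0,0,0], "claw": [0.02,0.02,0.02,0.02,0.02,0.02,0.02,0.02]}}

```text
clock: 16.82
position: [594.9, 188.8, 504.1]
ee_rot: [-0.533, 0.846, -0.0, -0.0]
contact_force: [-0.2, -0.2, -11.6]
gripper_width: 27.5
grasp_force: 59.8
```

>>> {"method": "carry_out", "body": {"slide": [[-0.0131,0.005,0],[-0.0252,0.0096,0],[-0.0365,0.0138,0],[-0.0468,0.0177,0],[-0.0561,0.0213,0],[-0.0645,0.0245,0],[-0.0701,0.0266,0],[-0.0739,0.028,0]], "roll": [0,0,0,0,0,0,0,0], "claw": [0.02,0.02,0.02,0.02,0.02,0.02,0.02,0.02]}}

```text
clock: 17.82
position: [601.4, 266.6, 504.2]
ee_rot: [-0.533, 0.846, -0.0, -0.0]
contact_force: [0.8, -0.4, -10.9]
gripper_width: 27.5
grasp_force: 59.8
```

```bash
cat > t2.py <<'E'
from tilt import *
import sys
z0=float(sys.argv[1])
L=(abs(P[...,2]-z0)<5)&(z>0); L=cv2.morphologyEx(L.astype(np.uint8),cv2.MORPH_OPEN,np.ones((5,5)))
q=P[L>0][:,:2].astype(np.float32); q=q[np.hypot(*(q-[604,234]).T)<170]; cc,r=cv2.minEnclosingCircle(q); print('lid centre',cc,r)
lid(np.array(cc),z0)
v=(np.array(st['position'][:2])-np.array(cc)); print('axis in lid',v@ex,v@ey)
E
python3 t2.py 192
```

```text
hook 7 63 Y -4.9 [220.38 229.99 231.66]
hook 12 70 Y -5.3 [230.55 231.6  232.6 ]
hook 17 79 Y -2.5 [221.53 225.   229.15]
hook 22 96 Y -2.6 [225.32 229.71 232.41]
hook 27 56 Y -1.7 [229.2  231.12 232.25]
axis in lid: x -149.4 y 472.1 TCP [601.42 266.63 504.18] F [  0.82  -0.42 -10.91] M [ 0.04  0.1  -0.04] t 17.825
lid centre (602.5621337890625, 235.20863342285156) 129.6578369140625
lid n 50850 slope deg x -0.34 y 0.91 z 191.52 z(-y130) 189.45 z(+y130) 193.60
axis in lid -12.729909728850686 28.748582600561157
```

>>> {"method": "carry_out", "body": {"slide": [[0,0,0.003],[0,0,0.01],[0,0,0.021],[0,0,0.034],[0,0,0.048],[0,0,0.06],[0,0,0.07],[0,0,0.075]], "roll": [0,0,0,0,0,0,0,0], "claw": [0.02,0.02,0.02,0.02,0.02,0.02,0.02,0.02]}}

```text
clock: 18.88
position: [601.4, 266.3, 428.2]
ee_rot: [-0.533, 0.846, -0.0, -0.001]
contact_force: [0.4, -0.8, -10.8]
gripper_width: 27.5
grasp_force: 59.8
```

```bash
python3 t2.py 117
```

```text
hook 7 65 Y -5.1 [145.64 154.82 156.22]
hook 12 62 Y -5.2 [154.7  155.63 156.85]
hook 17 79 Y -2.8 [145.46 149.2  153.04]
hook 22 95 Y -2.9 [150.39 154.47 156.51]
hook 27 52 Y -2.2 [153.52 155.22 156.19]
axis in lid: x -149.3 y 471.8 TCP [601.4  266.29 428.25] F [  0.41  -0.78 -10.76] M [ 0.03  0.17 -0.04] t 18.875
lid centre (602.2919311523438, 234.02081298828125) 129.56707763671875
lid n 51207 slope deg x 0.13 y -0.05 z 116.08 z(-y130) 116.19 z(+y130) 115.98
axis in lid -12.814603612156617 29.62534601203687
```

>>> {"method": "carry_out", "body": {"slide": [[0,0,0.004],[0,0,0.0075],[0,0,0.0085],[0,0,0.0095],[0,0,0.0105],[0,0,0.0115],[0,0,0.0125],[0,0,0.0135]], "roll": [0,0,0,0,0,0,0,0], "claw": [0.02,0.02,0.02,0.02,0.02,0.02,0.02,0.02]}}

```text
clock: 19.92
position: [601.5, 266.3, 417.2]
ee_rot: [-0.533, 0.846, -0.0, 0.001]
contact_force: [-1.0, -0.8, -3.7]
gripper_width: 27.6
grasp_force: 60.9
```

```bash
python3 t2.py 105
```

```text
hook 7 67 Y -5.1 [134.47 143.89 145.45]
hook 12 67 Y -5.4 [144.   144.88 145.86]
hook 17 80 Y -2.2 [133.98 137.58 142.99]
hook 22 95 Y -2.3 [138.63 142.48 145.27]
hook 27 63 Y -2.0 [142.39 144.42 145.97]
axis in lid: x -149.2 y 471.8 TCP [601.45 266.28 417.24] F [-0.96 -0.83 -3.66] M [-0.09  0.47 -0.03] t 19.925
lid centre (602.4149169921875, 234.5978546142578) 129.53555297851562
lid n 51358 slope deg x -0.01 y -0.01 z 105.42 z(-y130) 105.44 z(+y130) 105.41
axis in lid -12.661155217579415 29.060903951209507
```

>>> {"method": "carry_out", "body": {"slide": [[0,0,0.005],[0,0,0.01],[0,0,0.0145],[0,0,0.0145],[0.0012,0.018,0.0145],[0.0026,0.04,0.0145],[0.0043,0.065,0.0145],[0.0043,0.065,0.0145]], "roll": [0,0,0,0,0,0,0,0], "claw": [0.02,0.02,0.02,0.02,0.02,0.02,0.02,0.02]}}

```text
clock: 20.98
position: [539.0, 291.2, 402.1]
ee_rot: [-0.534, 0.845, 0.0, 0.0]
contact_force: [0.3, -0.2, -2.1]
gripper_width: 27.3
grasp_force: 61.1
```

```bash
python3 t2.py 105; python3 -c "
from h import *
go([530,22,480],-90)"
```

```text
hook 7 47 Y -2.6 [116.18 119.19 120.56]
hook 12 67 Y -1.9 [116.26 119.79 121.03]
hook 17 88 Y -1.8 [117.51 120.81 124.85]
hook 22 97 Y -2.3 [123.12 127.5  130.3 ]
hook 27 58 Y -1.7 [127.11 129.46 130.58]
axis in lid: x -216.4 y 471.8 TCP [539.04 291.2  402.07] F [ 0.26 -0.2  -2.13] M [-0.03 -0.04 -0.02] t 20.975
lid centre (602.51904296875, 234.1144256591797) 129.89346313476562
lid n 52455 slope deg x -0.02 y -0.01 z 105.41 z(-y130) 105.44 z(+y130) 105.38
axis in lid -80.14204454179396 29.431168000695248
TCP [539.9 291.  402. ] yaw -115.4 -> slide [ 0.2471 -0.1066 -0.0782] roll -25.432759013620398 j [ 0.76  0.37 -0.03  0.   -1.18 -1.2 ]
```

>>> {"method": "carry_out", "body": {"slide": [[0,0,-0.05],[0.03,-0.013,-0.06],[0.08,-0.035,-0.06],[0.13,-0.057,-0.06],[0.18,-0.079,-0.06],[0.23,-0.1,-0.05],[0.2502,-0.1095,-0.036],[0.2502,-0.1095,-0.036]], "roll": [0,-5,-10,-15,-20,-25,-29.3,-29.3], "claw": [0.02,0.02,0.02,0.02,0.02,0.02,0.02,0.02]}}

```text
clock: 22.02
position: [531.6, 15.7, 436.4]
ee_rot: [0.729, -0.685, -0.001, 0.001]
contact_force: [0.5, 0.7, -3.2]
gripper_width: 27.3
grasp_force: 61.0
```

Run:
```python
from h import *
np.set_printoptions(precision=2,suppress=True)
st=read_state(); p=get_image('wrist'); T=Twc(p,st); P=cloud(p,T); z=p['z_map']; tp=np.array(st['position'])
for k,h in [('saddle',tp[2]-282),('lifter',tp[2]-206),('fork',120)]:
    for d in place_of(p,k)[:3]: print(k,d['conf'],d['at'],at_z(p,T,d['at'],h))
m=(z>0)&(P[...,0]>495)&(P[...,0]<575)&(abs(P[...,1]-18)<45)
for a,b,n in [(tp[2]-212,tp[2]-196,'guard'),(tp[2]-292,tp[2]-266,'hook'),(tp[2]-282,tp[2]-225,'shank+'),(tp[2]-127,tp[2]-115,'top')]:
    q=P[m&(P[...,2]>a)&(P[...,2]<b)]; print(n,len(q),q.mean(0) if len(q) else 0,cv2.minAreaRect(q[:,:2].astype(np.float32)) if len(q) else 0)
m=(z>0)&(P[...,0]>372)&(P[...,0]<490)&(abs(P[...,1]-22)<45)&(P[...,2]>114)&(P[...,2]<130); q=P[m]; print('fork',len(q),cv2.minAreaRect(q[:,:2].astype(np.float32)))
for y0 in range(430,480,10):
    k=(q[:,0]>=y0)&(q[:,0]<y0+10); 
    if k.sum(): print(y0,k.sum(),np.histogram(q[k,1],bins=np.arange(0,50,4))[0])
cv2.imwrite('pics/w4.png',p['img'][:,:,::-1]); go([440.7,21.9,349.7],-86)
```

```text
saddle 0.72 [410.8, 274.2] [421.01  62.82 154.39]
saddle 0.61 [263.0, 209.8] [541.72  16.   154.39]
saddle 0.56 [491.1, 381.5] [321.2  171.2  154.39]
lifter 0.93 [279.2, 251.6] [530.21  14.43 230.39]
fork 0.7 [387.1, 212.3] [436.81  22.85 120.  ]
guard 2885 [531.51   3.86 233.18] ((531.4282836914062, 6.128854751586914), (51.656829833984375, 31.308412551879883), 3.730567455291748)
hook 406 [548.86  15.95 157.79] ((545.011962890625, 16.766847610473633), (34.92058563232422, 8.70792007446289), 5.493508815765381)
shank+ 293 [550.57  16.42 159.58] ((545.2138061523438, 15.343240737915039), (34.878875732421875, 8.519366264343262), 12.714232444763184)
top 9735 [536.89  11.74 315.29] ((534.9210205078125, 15.315874099731445), (81.32945251464844, 27.014802932739258), 3.3070693016052246)
fork 2187 ((433.3607177734375, 22.18576431274414), (35.55412673950195, 87.6357421875), 87.96981811523438)
430 202 [ 0 53 50  6  0  0  0  2 64 27  0  0]
440 199 [ 0 58 47  3  0  0  0  9 57 25  0  0]
450 214 [ 2 67 45  0  0  0  0 18 56 26  0  0]
460 199 [ 8 59 33  0  0  0  0 26 53 20  0  0]
470 149 [ 7 45 21  0  0  0  0 25 39 12  0  0]
TCP [532.2  18.2 437.9] yaw -86.2 -> slide [-0.01  0.09  0.09] roll -0.21280805692478566 j [ 0.34  0.2  -0.16  0.   -1.2  -0.27]
```

View pics/w4.png

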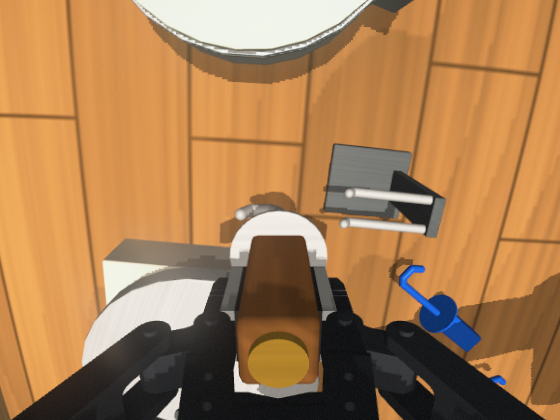

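>>> {"method": "carry_out", "body": {"slide": [[0,0,0.045],[0,0,0.088],[0,0,0.088],[-0.0033,0.03,0.088],[-0.0065,0.06,0.088],[-0.0098,0.0908,0.088],[-0.0098,0.0908,0.088],[-0.0098,0.0908,0.088]], "roll": [0,0,0,0,0,0,0,0], "claw": [0.02,0.02,0.02,0.02,0.02,0.02,0.02,0.02]}}

```text
clock: 23.22
position: [441.7, 22.0, 351.4]
ee_rot: [0.73, -0.683, 0.001, -0.002]
contact_force: [0.7, -0.7, -1.3]
gripper_width: 26.9
grasp_force: 61.1
```

>>> {"method": "carry_out", "body": {"slide": [[0,0,0.01],[0,0,0.018],[0,0,0.021],[0,0,0.023],[0,0,0.0235],[0,0,0.0235]], "roll": [0,0,0,0,0,0], "claw": [0.02,0.02,0.02,0.02,0.02,0.02]}}

```text
clock: 23.98
position: [440.7, 21.3, 325.8]
ee_rot: [0.73, -0.684, 0.0, -0.0]
contact_force: [-0.6, 0.2, -2.7]
gripper_width: 27.6
grasp_force: 61.4
```

Run:
```python
from h import *
go([441,22,325.7],-86)
st=read_state(); print(st['contact_force'],st['wrist_torque'])
p=get_image('scene'); cv2.imwrite('pics/s5.png',cv2.resize(p['img'][150:280,220:360,::-1],(640,594),interpolation=cv2.INTER_CUBIC))
```

```text
TCP [440.7  21.3 325.8] yaw -86.2 -> slide [-0.0007 -0.0004  0.0001] roll -0.23945992571714214 j [ 0.42  0.15 -0.54  0.   -0.88 -0.35]
[-0.55577145  0.17410089 -2.70329926] [0.013925   0.02498915 0.0013889 ]
```

View pics/s5.png

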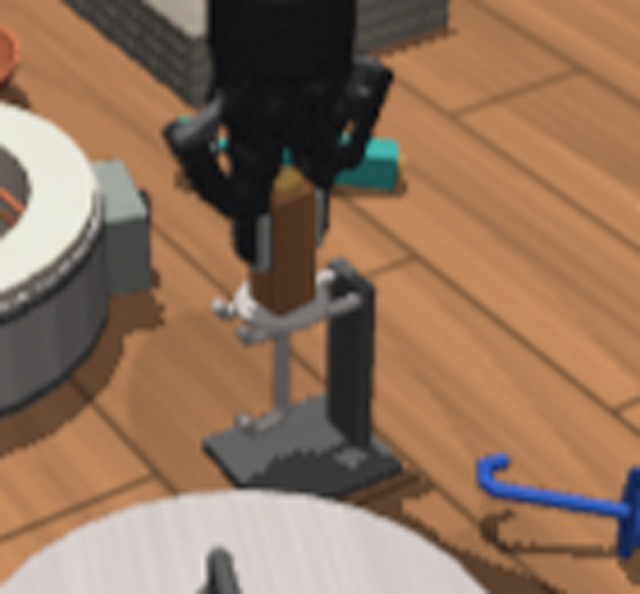

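The guard sits between the fork bars, and the shank is in the gap. The force still shows the lifter's weight, so I lower it a little more.

>>> {"method": "carry_out", "body": {"slide": [[0,0,0.0007],[0,0,0.0014],[0,0,0.002],[0,0,0.002]], "roll": [0,0,0,0], "claw": [0.02,0.02,0.02,0.02]}}

```text
clock: 24.52
position: [440.6, 21.3, 325.7]
ee_rot: [0.73, -0.683, 0.0, -0.0]
contact_force: [-5.3, 1.2, 12.2]
gripper_width: 27.4
grasp_force: 63.0
```

>>> {"method": "carry_out", "body": {"slide": [[0,0,-0.001],[0,0,-0.001],[0,0,-0.001],[0,0,-0.001],[0,0,-0.001],[0,0,-0.001]], "roll": [0,0,0,0,0,0], "claw": [0.02,0.0854,0.0854,0.0854,0.0854,0.0854]}}

```text
clock: 25.28
position: [440.6, 21.3, 324.6]
ee_rot: [0.73, -0.684, -0.0, 0.0]
contact_force: [-0.9, 0.4, 0.5]
gripper_width: 85.2
grasp_force: 0.0
```

>>> {"method": "carry_out", "body": {"slide": [[0,0,-0.02],[0,0,-0.05],[0,0,-0.1],[0,0,-0.12],[0,0,-0.12],[0,0,-0.12],[0,0,-0.12],[0,0,-0.12]], "roll": [0,0,0,0,0,0,0,0], "claw": [0.0854,0.0854,0.0854,0.0854,0.0854,0.0854,0.0854,0.0854]}}

```text
clock: 26.28
position: [440.6, 21.3, 443.8]
ee_rot: [0.73, -0.684, -0.0, 0.001]
contact_force: [-0.0, -0.4, -0.1]
gripper_width: 85.5
grasp_force: 0.0
```

Run:
```python
from h import *
np.set_printoptions(precision=1,suppress=True)
st=read_state(); p=get_image('wrist'); T=Twc(p,st); P=cloud(p,T); z=p['z_map']>0
m=z&(P[...,0]>400)&(P[...,0]<490)&(abs(P[...,1]-22)<45)
for a,b in [(190,212),(115,130)]:
    q=P[m&(P[...,2]>a)&(P[...,2]<b)]; print(q.mean(0),cv2.minAreaRect(q[:,:2].astype(np.float32)))
print(st['contact_force'],st['gripper_width'])
p=get_image('scene'); cv2.imwrite('pics/s6.png',p['img'][:,:,::-1])
```

```text
[440.7  19.9 199.5] ((440.51690673828125, 21.925621032714844), (27.92466926574707, 27.729434967041016), 4.602076530456543)
[438.8  15.8 121.6] ((438.71478271484375, 18.69610023498535), (44.17545700073242, 77.45942687988281), 89.82439422607422)
[-0.  -0.4 -0.1] 85.53897691726912
```

View pics/s6.png

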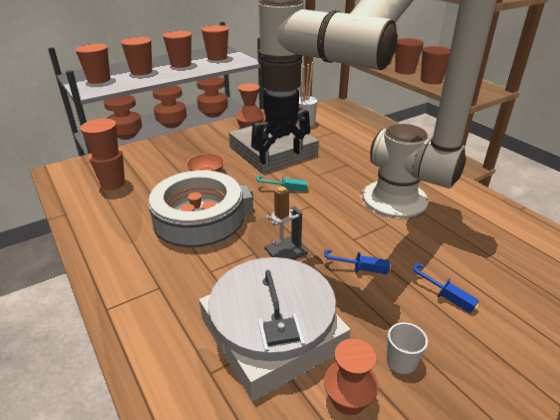

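The lid lies centred on the bricks (scene ~[273,305]), the lifter hangs upright in the fork (~[283,215]), and the gripper is clear.

```bash
python3 -c "
from bench import *
print(job_done())"
```

```text
the job is handed in; nothing more can be done
None
```

I handed the job in at about 26 s of the 72 s allowed: the lid is lying level on the firebricks, within about 2 mm of their centre, the lifter is back in its fork, and the gripper is clear. The hand-in returned no verdict.

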